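# Start a flask-press screw and back off from a crossed thread

## Robot

A 6-joint arm with a two-finger parallel gripper is mounted at the origin on a cart in front of the work surface, level with it; the furniture and walls round the work are solid. World frame = base frame: x ahead of the robot, y to its left, z up, the work surface at z = 0. Lengths are in m, angles in rad, forces in N, time in s.
With the tool pointing down it reaches from about 0.3 to 0.875 m from the base axis. Payload 6.4 kg.
Tool frame: the origin (TCP) lies between the finger pads; the fingertips stand manip.tcp_to_tips ahead of it and the grasp point (between the pads) lies 2 mm behind it (manip.tcp_to_tips is the distance from the TCP to the fingertips, in m); z points along the fingers, y is the line along which they close (so a half turn about z gives the same grasp; the last joint's range is limited). The gripper opens to 88 mm and grips with 3 to 60 N. Pads are 18 mm wide; open, the fingers measure 123 mm over their backs; the gripper's body (75 mm by 187 mm) begins 45 mm behind the grasp point.
Start: joints at [-1.474, 0.181, 1.607, -0, 1.354, -0.206], TCP at [0.171, -0.549, 0.256] pointing down, gripper open.
Joint ranges: [-2.99, 2.99], [-0.89, 2.07], [0.3, 2.58], [-1.14, 4.28], [0, 2.63], [-3.12, 3.12]. Speed limits (rad/s): [2.57, 2.57, 3.01, 3.14, 3.14, 3.14].

## Interface

Orientations are given as a rotation vector (axis times angle).
In Python, from rig import sensors, capture, camera_model, manip gives the robot as it stands. The module is installed in compiled form; this text tells all that it offers.
- The arm moves only by the tool play_rows, never from a script. Its arguments are lists of equal length, an entry for each row: "slide": the shift along the world's x, y, z in mm, a list of three; "rot": the turn, a rotation vector about the world's x, y, z in rad, a list of three; "gripper": the opening, from 0 (shut) to 1 (fully open). In form: {"slide": [[dx, dy, dz], ...], "rot": [[rx, ry, rz], ...], "gripper": [gripper, ...]}. A call has 1 to 5 rows; each row is the pose to reach, as a shift and turn from the pose commanded when the call began; what a row does not reach only later rows make up. A row lasts 1/10 s, in which the tool goes at most 50 mm and 8.59 degrees, less where a joint would pass 70% of its speed; a pose out of reach is approached as far as the arm can. A call with a gripper value outside its range is refused whole. The fingers move at their own pace and stop on an object; "squeeze" is the grip in N (left out, the last holds). Time passes only in rows, so rows that repeat a pose let the fingers close. It gives the time, the measured TCP pose, the force, the opening and the grip force at its end, in the units of the state.
- sensors.get_obs(): the state, without advancing time (a new reading comes with each control period).
- capture(name): name is "scene" or "top"; returns (picture, depth): 400x640x3 uint8, red, green, blue; 400x640 float32, m along the optical axis (not along the pixel's ray), 0 where there is no reading.
- camera_model(name): a dict with "K" (3x3 intrinsics, pixels), "T" (4x4, takes a point from camera to world coordinates). Camera axes: x right, y down, z forward; pixel columns grow to the right and rows downward; lengths in m; the calibration is good to about 2 mm. A picture is of the moment at which its call begins. camera_model takes no time and is no camera call.
- manip.sign_off(): hands the job in; it is judged then, once.
The state is a dict: "clock": time; "joints": joint angles; "dq": joint speeds; "tau": joint torques, N m; "eef_pos": TCP position; "eef_rot": TCP orientation; "force": force on the tool from outside, world axes, zero at the start; "torque": the same for the moment, N m; "opening": opening from 0.0 (shut) to 1.0 (fully open); "grip_force": force on a finger pad.
Only numpy, scipy, OpenCV 4.12 (cv2) and the standard library are available. Lean on these libraries where they do the work, as an engineer would, in place of code of your own. Each camera call takes 0.05 s, during which the arm holds its last target. There are 200 camera calls.

## Task

Two small flask presses stand on the bench; on the one that holds the brass flask, take the screw's crank by its upright grip and start the screw gently clockwise (seen from above). It will stiffen well before it should, because the thread is crossed: stop there without forcing it, turn it back counter-clockwise about a quarter turn from where it stiffened, and let go. Leave the crank of the empty press alone.

Things in the scene. Friction and masses are not known exactly. Their poses are not given: they have to be found in the camera images.
- press_loaded: fixed flask press holding a closed round brass flask (82 mm across, 62 high). Grey base 100 x 130 x 14 mm, two steel columns at +y and -y, grey crossbeam (top 137 mm up), vertical screw through the beam's middle, crank on top; its pressure pad is still 8 mm clear of the flask. Origin: centre of the base's underside, below the screw axis; z up
- crank (a joint): turn of the loaded press's screw and crank in its nut, rad, growing clockwise from above; stays where left, no noticeable rise or fall. Free (1 N at the grip) until the crossed thread jams in the nut, 0.5 to 1.3 rad clockwise of the start: feel where. After that this value stands still and only the nut turns with the crank. Free counter-clockwise to at least 2.3 rad back from the jam
- nut (a joint): brass hexagon nut (34 mm across) under the crank, in a sprung seat on the beam; 0 at rest, rad, clockwise. It stays at 0 while the screw is free; once the thread has jammed, turning on drags it along: at the grip a step of 2 N, then 1.3 N more per mm of grip travel. Dragged 0.35 rad (17 mm of grip travel), the thread is spoilt; it springs back when the crank is let back
- crank_knob (a point): point on the loaded press's upright grip, 18 mm below its top, 198 mm above the bench. The grip is a black round sleeve, 17 mm in diameter, 50 mm tall, spinning freely on its pin (so the gripper's heading may stay constant), at the end of a flat steel crank arm (arm top 166 mm above the bench), 48 mm from the screw axis
- crank_axis (a point): point on the loaded press's screw axis, at the same height as crank_knob; the grip circles round it at 48 mm radius. Nothing of the press rises above 167 mm except the grip
- press_empty: the other press, of the same make and size, with nothing between its columns; fixed to the bench, to be left alone. Origin and axes as for press_loaded
- spare_crank_knob (a point): the same point on the upright grip of the empty press's crank

How it is judged:
By the outcome, as a careful person would: the job done as asked, in the order asked, and still so for the second after the job is handed in, with the robot touching nothing.
It also fails if it takes over 48 s, if anything falls off the work surface, if the arm or the gripper's body presses on something with over 40 N, if the wrist force passes 120 N, or if a joint passes its speed limit or range.

## Working session

There is one attempt and no reset: what is moved stays moved. The work goes in short steps, Python scripts to look and compute and a tool call to move; the robot and the scene stay as the last step left them, time stands still between calls to the robot, and variables do not carry over. Pictures are saved under pics/ and viewed, at most 10 in all, crops included, and the job is handed in when it is done.

Besides the shell and the picture viewer there is one more tool, called as a command line: name --argument value ..., lists and objects as JSON in quotes. play_rows: Moves the arm, as the interface text tells. Its arguments: {"type":"object","properties":{"slide":{"type":"array"},"rot":{"type":"array"},"gripper":{"type":"array"},"squeeze":{"type":"number"}},"required":["slide","rot","gripper"]}

```bash
mkdir -p pics; python3 - <<'E'
from rig import sensors, capture, camera_model, manip
import cv2,numpy as np
for n in("scene","top"):
    p,d=capture(n);cv2.imwrite(f"pics/{n}0.png",p[:,:,::-1]);np.save(n+"_d.npy",d);m=camera_model(n);print(n,m["K"].tolist(),np.round(m["T"],4).tolist())
o=sensors.get_obs();print({k:np.round(v,3).tolist() for k,v in o.items()},manip.tcp_to_tips)
E
```

```text
scene [[511.6233369562965, 0.0, 329.6759886913289], [0.0, 511.6233369562965, 203.97676910193772], [0.0, 0.0, 1.0]] [[-0.6891, -0.5145, 0.5103, -0.1261], [-0.7245, 0.4721, -0.5022, 0.5631], [0.0175, -0.7158, -0.6981, 0.9758], [0.0, 0.0, 0.0, 1.0]]
top [[377.19769096949875, 0.0, 311.884232586869], [0.0, 377.19769096949875, 198.00225162017702], [0.0, 0.0, 1.0]] [[0.2591, -0.9455, 0.1969, 0.288], [-0.9658, -0.2531, 0.0558, -0.081], [-0.0029, -0.2047, -0.9788, 0.9993], [0.0, 0.0, 0.0, 1.0]]
{'clock': 0.1, 'joints': [-1.474, 0.181, 1.608, 0.0, 1.354, -0.206], 'dq': [-0.001, -0.004, -0.002, -0.001, -0.0, 0.001], 'tau': [0.0, -43.482, -34.269, 0.07, 0.034, -0.0], 'eef_pos': [0.171, -0.548, 0.255], 'eef_rot': [-3.104, -0.474, -0.0], 'force': [-0.693, 0.444, 0.351], 'torque': [-0.08, -0.02, -0.011], 'grip_force': 0.0, 'opening': 1.0} 0.017
```

View pics/scene0.png

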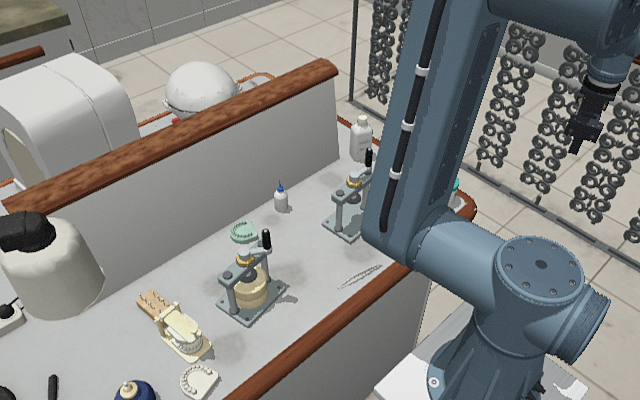

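View pics/top0.png

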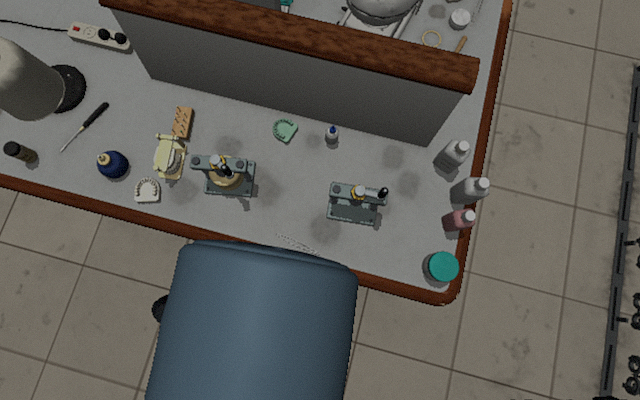

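The loaded press, with the flask, is at about (245,280) in scene and (225,175) in top. The empty one is at (350,200) in scene and (358,200) in top. Next I'll view enlarged crops.

```bash
python3 - <<'E'
import cv2,numpy as np
a=cv2.imread("pics/scene0.png")[215:335,200:300];b=cv2.imread("pics/top0.png")[140:210,180:265]
f=lambda i,s:cv2.resize(i,None,fx=s,fy=s,interpolation=cv2.INTER_CUBIC)
a=f(a,4);b=f(b,4.7)
o=np.zeros((480,800,3),np.uint8);o[:a.shape[0],:400]=a;o[:b.shape[0],400:400+b.shape[1]]=b[:,:400];cv2.imwrite("pics/c1.png",o)
E
cat >h.py <<'E'
import numpy as np
from rig import camera_model
def ray(n,u,v):
    m=camera_model(n);r=m["T"][:3,:3]@np.linalg.inv(m["K"])@[u,v,1];return m["T"][:3,3],r
def atz(n,u,v,z):
    c,r=ray(n,u,v);return c+r*(z-c[2])/r[2]
def proj(n,p):
    m=camera_model(n);q=m["K"]@(m["T"][:3,:3].T@(np.array(p)-m["T"][:3,3]));return q[:2]/q[2]
E
python3 - <<'E'
# dark grip blob cloud
import sys;sys.path.insert(0,'.')
from h import *;import cv2
for n,b in(("scene",(215,335,200,300)),("top",(140,210,180,265))):
    d=np.load(n+"_d.npy");im=cv2.imread(f"pics/{n}0.png")
    P=[]
    for v in range(b[0],b[1]):
        for u in range(b[2],b[3]):
            c,r=ray(n,u,v) if False else (None,None)
    m=camera_model(n);v,u=np.mgrid[b[0]:b[1],b[2]:b[3]];z=d[b[0]:b[1],b[2]:b[3]]
    q=np.stack([u*z,v*z,z],-1)@np.linalg.inv(m["K"]).T@m["T"][:3,:3].T+m["T"][:3,3]
    k=(q[...,2]>.175)&(q[...,2]<.23)&(z>0);w=q[k];print(n,k.sum(),np.median(w,0),w.min(0),w.max(0))
    k=(q[...,2]>.128)&(q[...,2]<.142)&(z>0);w=q[k];print(' beam',k.sum(),w.mean(0),cv2.minAreaRect((w[:,:2]*1000).astype(np.float32)))
    k=(q[...,2]>.005)&(q[...,2]<.02)&(z>0);w=q[k];print(' base',k.sum(),w.mean(0),cv2.minAreaRect((w[:,:2]*1000).astype(np.float32)))
E
```

```text
scene 152 [0.45653548 0.16922586 0.20205002] [0.45141216 0.15870629 0.17501508] [0.46783306 0.17592329 0.22296777]
 beam 480 [0.47597215 0.23056199 0.1365953 ] ((484.47052001953125, 209.0662841796875), (37.74995422363281, 136.25169372558594), 9.545374870300293)
 base 1683 [0.53587679 0.179758   0.01329076] ((558.3057250976562, 164.883056640625), (247.62574768066406, 358.15985107421875), 47.986244201660156)
top 88 [0.45859003 0.16273448 0.20979944] [0.45264724 0.15767469 0.17537563] [0.4678813  0.17367559 0.21984655]
 beam 502 [0.48424353 0.20578383 0.13572337] ((485.5126953125, 208.1907501220703), (39.28858184814453, 136.4861297607422), 12.778142929077148)
 base 701 [0.46931789 0.20504108 0.01246302] ((501.9345703125, 247.44483947753906), (189.66879272460938, 203.6868133544922), 25.121841430664062)
```

View pics/c1.png

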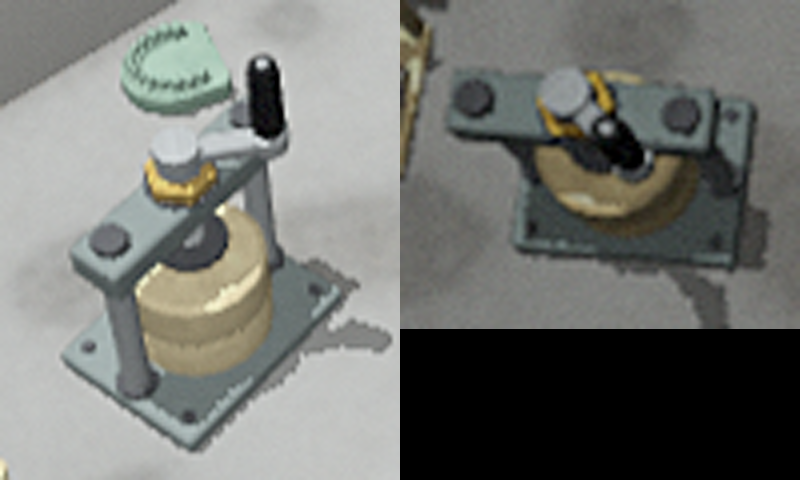

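The crop shows the grip in scene from (266,230) at its top to (267,248) at its foot. In top it runs from (224,168) to (231,175). The hub is at scene (244,250) and top (215,160).

```bash
python3 - <<'E'
from h import *
for n,l in(("scene",[(265.75,230,.216),(267,248,.168),(244,250,.167)]),("top",[(223.6,167.7,.216),(231,175.1,.168),(215.1,159.6,.167)])):
    for a in l: print(n,np.round(atz(n,*a),4))
    for p in([.485,.2085,.167],[.46,.165,.216],[.46,.165,.168]):print('  proj',proj(n,p).round(1))
for n in("scene","top"):
    d=np.load(n+"_d.npy");m=camera_model(n);v,u=np.mgrid[0:400,0:640]
    q=np.stack([u*d,v*d,d],-1)@np.linalg.inv(m["K"]).T@m["T"][:3,:3].T+m["T"][:3,3]
    for lo,hi in((.18,.19),(.19,.2),(.2,.21),(.21,.214),(.155,.17)):
        k=(q[...,2]>lo)&(q[...,2]<hi)&(np.hypot(q[...,0]-.47,q[...,1]-.185)<.06);w=q[k]
        print(n,lo,k.sum(),w.mean(0).round(4),w.min(0).round(4),w.max(0).round(4))
    k=(q[...,2]>.02)&(np.hypot(q[...,0]-.485,q[...,1]-.208)<.3);w=q[k]
    k=(q[...,2]>.18)&(np.hypot(q[...,0]-.47,q[...,1]-.185)>.06)&(q[...,0]>.2);
    k&=np.hypot(q[...,0]-.485,q[...,1]-.208)<.25
    if k.any():print('high others',q[k].min(0),q[k].max(0),k.sum())
E
```

```text
scene [0.462  0.1633 0.216 ]
scene [0.4576 0.1678 0.168 ]
scene [0.4861 0.2056 0.167 ]
  proj [243.2 251.1]
  proj [265.7 231. ]
  proj [267.3 246.6]
top [0.4608 0.1652 0.216 ]
top [0.4591 0.1586 0.168 ]
top [0.4851 0.2054 0.167 ]
  proj [213.8 159.3]
  proj [223.6 168.1]
  proj [228.4 174. ]
scene 0.18 29 [0.4564 0.1685 0.1856] [0.452  0.1587 0.1815] [0.4651 0.1748 0.1897]
scene 0.19 27 [0.4566 0.1698 0.1949] [0.4514 0.1622 0.1903] [0.464  0.1748 0.1997]
scene 0.2 30 [0.457  0.1695 0.2054] [0.453  0.1613 0.2003] [0.466  0.1759 0.2098]
scene 0.21 13 [0.4578 0.1677 0.2121] [0.4529 0.1588 0.2102] [0.4665 0.1741 0.2133]
scene 0.155 273 [0.4734 0.194  0.1644] [0.4503 0.1565 0.1552] [0.4978 0.2204 0.1699]
high others [0.26373828 0.06772085 0.18005997] [0.73488904 0.25372779 0.43524443] 526
top 0.18 13 [0.4576 0.1617 0.1843] [0.4528 0.1577 0.181 ] [0.4671 0.1682 0.1893]
top 0.19 14 [0.4577 0.1611 0.1953] [0.4529 0.1582 0.1907] [0.4658 0.169  0.1998]
top 0.2 12 [0.457  0.1628 0.2052] [0.4529 0.1586 0.2008] [0.4654 0.1706 0.2095]
top 0.21 23 [0.4598 0.1651 0.213 ] [0.4534 0.1579 0.2101] [0.4679 0.1737 0.214 ]
top 0.155 151 [0.4781 0.1964 0.1641] [0.4514 0.1565 0.156 ] [0.4972 0.2205 0.1698]
high others [0.7294976  0.16833478 0.18006169] [0.73481572 0.25033941 0.28561871] 241
```

Grip at about (0.460, 0.166) and axis at about (0.4855, 0.207). The radius is 48 mm, which fits. The heading can stay constant because the closing line is close to the tangent over the working arc.

play_rows --slide '[[0, 0, 50], [18, 45, 60], [36, 90, 60], [54, 135, 60], [72, 180, 60]]' --rot '[[0, 0, 0], [0, 0, 0], [0, 0, 0], [0, 0, 0], [0, 0, 0]]' --gripper '[1, 1, 1, 1, 1]'

```text
clock: 0.6
eef_pos: [0.2437, -0.367, 0.3153]
eef_rot: [-3.105, -0.473, -0.0]
force: [1.1, -0.6, -0.0]
opening: 0.998
grip_force: 0.0
```

play_rows --slide '[[18, 45, 0], [36, 90, 0], [54, 135, 0], [72, 180, 0], [90, 225, 0]]' --rot '[[0, 0, 0], [0, 0, 0], [0, 0, 0], [0, 0, 0], [0, 0, 0]]' --gripper '[1, 1, 1, 1, 1]'

```text
clock: 1.1
eef_pos: [0.3335, -0.1419, 0.3156]
eef_rot: [3.106, 0.472, 0.001]
force: [0.8, -0.7, 0.6]
opening: 0.999
grip_force: 0.0
```

play_rows --slide '[[18, 45, 0], [36, 90, 0], [54, 135, 0], [72, 180, 0], [90, 225, 0]]' --rot '[[0, 0, 0], [0, 0, 0], [0, 0, 0], [0, 0, 0], [0, 0, 0]]' --gripper '[1, 1, 1, 1, 1]'

```text
clock: 1.6
eef_pos: [0.4236, 0.0834, 0.3157]
eef_rot: [3.105, 0.474, 0.001]
force: [0.5, -1.1, -0.4]
opening: 1.0
grip_force: 0.0
```

play_rows --slide '[[18, 42, 0], [36, 83, 0], [36, 83, -30], [36, 83, -60], [36, 83, -60]]' --rot '[[0, 0, 0], [0, 0, 0], [0, 0, 0], [0, 0, 0], [0, 0, 0]]' --gripper '[1, 1, 0.8, 0.8, 0.8]'

```text
clock: 2.1
eef_pos: [0.4566, 0.1644, 0.2513]
eef_rot: [-3.105, -0.475, 0.014]
force: [-0.3, -0.2, -0.7]
opening: 0.803
grip_force: 0.0
```

```bash
python3 - <<'E'
from rig import sensors, capture
import cv2,numpy as np
f=lambda i,s:cv2.resize(i[:,:,::-1],None,fx=s,fy=s,interpolation=cv2.INTER_CUBIC)
p,_=capture("scene");q,_=capture("top")
cv2.imwrite("pics/c2.png",np.hstack([f(p[190:310,200:300],4),f(q[110:230,170:270],4)]))
o=sensors.get_obs();print(o["eef_pos"],o["joints"].round(2) if hasattr(o["joints"],'round') else o["joints"])
E
```

```text
[0.45915564 0.16405261 0.25567992] [ 0.1  -0.02  1.82 -0.    1.34  1.37]
```

View pics/c2.png

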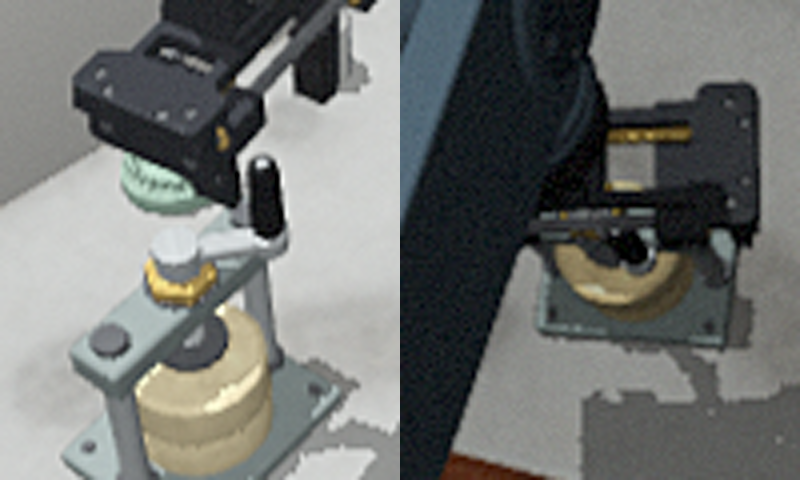

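The open fingers straddle the grip: the left finger is at crop (225,195) and the grip at (265,190). I'll go down now.

play_rows --slide '[[0, 0, -20], [0, 0, -40], [0, 0, -60], [0, 0, -60], [0, 0, -60]]' --rot '[[0, 0, 0], [0, 0, 0], [0, 0, 0], [0, 0, 0], [0, 0, 0]]' --gripper '[0.8, 0.8, 0.8, 0.8, 0.8]'

```text
clock: 2.7
eef_pos: [0.4604, 0.164, 0.1975]
eef_rot: [3.106, 0.473, 0.003]
force: [0.2, -0.0, 0.4]
opening: 0.8
grip_force: 0.0
```

play_rows --slide '[[0, 0, 0], [0, 0, 0], [0, 0, 0], [0, 0, 0], [0, 0, 0]]' --rot '[[0, 0, 0], [0, 0, 0], [0, 0, 0], [0, 0, 0], [0, 0, 0]]' --gripper '[0.6, 0.45, 0.35, 0.3, 0.25]' --squeeze 12

```text
clock: 3.2
eef_pos: [0.4595, 0.1642, 0.1959]
eef_rot: [3.106, 0.474, 0.0]
force: [-0.1, -0.4, -0.3]
opening: 0.372
grip_force: 0.0
```

play_rows --slide '[[0, 0, 0], [0, 0, 0], [0, 0, 0], [0, 0, 0], [0, 0, 0]]' --rot '[[0, 0, 0], [0, 0, 0], [0, 0, 0], [0, 0, 0], [0, 0, 0]]' --gripper '[0.2, 0.15, 0.12, 0.12, 0.12]'

```text
clock: 3.7
eef_pos: [0.4595, 0.1643, 0.1957]
eef_rot: [-3.105, -0.474, 0.0]
force: [0.6, 1.6, 0.6]
opening: 0.195
grip_force: 12.0
```

```bash
python3 - <<'E'
from rig import sensors
o=sensors.get_obs();print(o)
import numpy as np
c=np.array([.4855,.207]);p=np.array(o["eef_pos"][:2])-c;print(np.hypot(*p),np.degrees(np.arctan2(p[1],p[0])))
E
```

```text
{'clock': 3.7, 'joints': array([9.93679816e-02, 5.00115755e-02, 1.87999290e+00, 2.62614917e-04,
       1.21161461e+00, 1.36725609e+00]), 'dq': array([ 0.00074767,  0.00037835,  0.00115134,  0.00072157, -0.00023496,
       -0.0009402 ]), 'tau': array([-6.22088537e-01, -3.46440232e+01, -3.19067430e+01, -3.69610721e-01,
        5.27989317e-02,  7.72145984e-03]), 'eef_pos': array([0.45947512, 0.16426472, 0.19567137]), 'eef_rot': array([-3.10540781e+00, -4.73809579e-01,  2.13543566e-05]), 'force': array([0.6384167 , 1.64362939, 0.59622414]), 'torque': array([ 0.24939109,  0.02082255, -0.02625236]), 'grip_force': 11.999961176879879, 'opening': 0.19471305160874441}
0.050035968120771136 -121.34052593187224
```

```bash
cat >>h.py <<'E'
A0=np.radians(-121.4)
def disp(phi):
    a=A0-np.asarray(phi);return 48*np.stack([np.cos(a)-np.cos(A0),np.sin(a)-np.sin(A0)],-1)
E
python3 - <<'E'
from h import *
for p in [.1,.2,.3,.4]: print(p,disp(p).round(1))
print()
l=np.arange(.4,1.5,.06)
for p,q in zip(l,l[1:]): print(p.round(2),(disp(q)-disp(p)).round(1))
E
```

```text
0.1 [-4.   2.7]
0.2 [-7.6  5.8]
0.3 [-11.    9.2]
0.4 [-14.  13.]

0.4 [-1.6  2.4]
0.46 [-1.5  2.5]
0.52 [-1.3  2.6]
0.58 [-1.2  2.6]
0.64 [-1.   2.7]
0.7 [-0.8  2.8]
0.76 [-0.7  2.8]
0.82 [-0.5  2.8]
0.88 [-0.3  2.9]
0.94 [-0.2  2.9]
1.0 [0.  2.9]
1.06 [0.2 2.9]
1.12 [0.4 2.9]
1.18 [0.5 2.8]
1.24 [0.7 2.8]
1.3 [0.9 2.7]
1.36 [1.  2.7]
1.42 [1.2 2.6]
```

play_rows --slide '[[-4.0, 2.7, 0], [-7.6, 5.8, 0], [-11.0, 9.2, 0], [-14.0, 13.0, 0], [-14.0, 13.0, 0]]' --rot '[[0, 0, 0], [0, 0, 0], [0, 0, 0], [0, 0, 0], [0, 0, 0]]' --gripper '[0.12, 0.12, 0.12, 0.12, 0.12]'

```text
clock: 4.2
eef_pos: [0.4445, 0.1776, 0.1957]
eef_rot: [-3.105, -0.475, 0.002]
force: [-2.3, -0.8, 1.1]
opening: 0.192
grip_force: 12.0
```

play_rows --slide '[[0, 0, 0], [0, 0, 0]]' --rot '[[0, 0, 0], [0, 0, 0]]' --gripper '[0.12, 0.12]'

```text
clock: 4.4
eef_pos: [0.445, 0.1771, 0.1956]
eef_rot: [3.105, 0.474, -0.002]
force: [-4.0, -2.1, 3.5]
opening: 0.195
grip_force: 12.0
```

The load is mostly radial, so the tool is slightly inside the circle. The tangential part is small. I'll go on in small steps with a slight outward correction.

play_rows --slide '[[-2.5, 1.7, 0], [-2.5, 1.7, 0], [-2.5, 1.7, 0]]' --rot '[[0, 0, 0], [0, 0, 0], [0, 0, 0]]' --gripper '[0.12, 0.12, 0.12]'

```text
clock: 4.7
eef_pos: [0.4432, 0.1791, 0.1957]
eef_rot: [-3.105, -0.474, -0.001]
force: [0.0, 0.0, -1.3]
opening: 0.196
grip_force: 12.0
```

play_rows --slide '[[-1.5, 2.5, 0], [-1.5, 2.5, 0], [-1.5, 2.5, 0]]' --rot '[[0, 0, 0], [0, 0, 0], [0, 0, 0]]' --gripper '[0.12, 0.12, 0.12]'

```text
clock: 5.0
eef_pos: [0.4416, 0.1816, 0.1957]
eef_rot: [-3.105, -0.474, -0.001]
force: [0.3, 1.0, -0.9]
opening: 0.194
grip_force: 12.0
```

play_rows --slide '[[-1.3, 2.6, 0], [-1.3, 2.6, 0], [-1.3, 2.6, 0]]' --rot '[[0, 0, 0], [0, 0, 0], [0, 0, 0]]' --gripper '[0.12, 0.12, 0.12]'

```text
clock: 5.3
eef_pos: [0.4401, 0.1842, 0.1957]
eef_rot: [-3.105, -0.474, -0.0]
force: [0.3, 1.1, -1.0]
opening: 0.195
grip_force: 12.0
```

play_rows --slide '[[-1.2, 2.6, 0], [-1.2, 2.6, 0], [-1.2, 2.6, 0]]' --rot '[[0, 0, 0], [0, 0, 0], [0, 0, 0]]' --gripper '[0.12, 0.12, 0.12]'

```text
clock: 5.6
eef_pos: [0.4389, 0.1867, 0.1957]
eef_rot: [-3.105, -0.474, 0.0]
force: [0.2, 1.3, -1.1]
opening: 0.191
grip_force: 12.0
```

play_rows --slide '[[-1.0, 2.7, 0], [-1.0, 2.7, 0], [-1.0, 2.7, 0]]' --rot '[[0, 0, 0], [0, 0, 0], [0, 0, 0]]' --gripper '[0.12, 0.12, 0.12]'

```text
clock: 5.9
eef_pos: [0.4378, 0.1894, 0.1957]
eef_rot: [-3.105, -0.474, 0.0]
force: [-0.7, 0.6, -0.9]
opening: 0.194
grip_force: 12.0
```

play_rows --slide '[[-0.8, 2.8, 0], [-0.8, 2.8, 0], [-0.8, 2.8, 0]]' --rot '[[0, 0, 0], [0, 0, 0], [0, 0, 0]]' --gripper '[0.12, 0.12, 0.12]'

```text
clock: 6.2
eef_pos: [0.4369, 0.1922, 0.1957]
eef_rot: [-3.105, -0.474, 0.001]
force: [0.1, 0.8, -0.1]
opening: 0.197
grip_force: 12.0
```

play_rows --slide '[[-0.7, 2.8, 0], [-0.7, 2.8, 0], [-0.7, 2.8, 0]]' --rot '[[0, 0, 0], [0, 0, 0], [0, 0, 0]]' --gripper '[0.12, 0.12, 0.12]'

```text
clock: 6.5
eef_pos: [0.4362, 0.195, 0.1957]
eef_rot: [-3.105, -0.474, 0.001]
force: [-2.2, 0.2, 1.6]
opening: 0.194
grip_force: 12.0
```

play_rows --slide '[[-0.8, 2.8, 0], [-0.8, 2.8, 0], [-0.8, 2.8, 0]]' --rot '[[0, 0, 0], [0, 0, 0], [0, 0, 0]]' --gripper '[0.12, 0.12, 0.12]'

```text
clock: 6.8
eef_pos: [0.4356, 0.1977, 0.1957]
eef_rot: [-3.106, -0.474, 0.0]
force: [-2.5, -0.5, -0.1]
opening: 0.194
grip_force: 12.0
```

play_rows --slide '[[-0.6, 2.9, 0], [-0.6, 2.9, 0], [-0.6, 2.9, 0]]' --rot '[[0, 0, 0], [0, 0, 0], [0, 0, 0]]' --gripper '[0.12, 0.12, 0.12]'

```text
clock: 7.1
eef_pos: [0.4352, 0.2002, 0.1957]
eef_rot: [3.105, 0.474, 0.0]
force: [0.4, -5.3, -0.3]
opening: 0.194
grip_force: 12.0
```

The tangential force dropped from -0.5 to -5.3 N. I'll hold and read again to confirm.

play_rows --slide '[[0, 0, 0], [0, 0, 0]]' --rot '[[0, 0, 0], [0, 0, 0]]' --gripper '[0.12, 0.12]'

```text
clock: 7.3
eef_pos: [0.4352, 0.2002, 0.1957]
eef_rot: [3.105, 0.473, 0.0]
force: [0.1, -4.9, 0.1]
opening: 0.195
grip_force: 12.0
```

play_rows --slide '[[0, 1.2, 0], [0, 1.2, 0], [0, 1.2, 0]]' --rot '[[0, 0, 0], [0, 0, 0], [0, 0, 0]]' --gripper '[0.12, 0.12, 0.12]'

```text
clock: 7.6
eef_pos: [0.4351, 0.2012, 0.1957]
eef_rot: [3.105, 0.474, -0.0]
force: [-0.7, -5.8, 0.6]
opening: 0.193
grip_force: 12.0
```

Jammed: the force grew consistently with the extra travel, and the jam lies about 3 mm back. Now I'll work out the quarter turn back.

```bash
python3 - <<'E'
import numpy as np
ac=np.radians(-173.9);u=lambda a:48*np.array([np.cos(a),np.sin(a)])
l=list(np.arange(1,17)*1.628/16)
prev=0
for i in range(0,16,4):
    print([(u(ac+x)-u(ac+prev)).round(1).tolist() for x in l[i:i+4]]);prev=l[i+3]
E
```

```text
[[0.8, -4.8], [2.0, -9.5], [3.7, -14.1], [5.9, -18.5]]
[[2.6, -4.1], [5.6, -8.0], [9.0, -11.5], [12.7, -14.6]]
[[4.0, -2.8], [8.3, -5.1], [12.8, -7.0], [17.5, -8.4]]
[[4.8, -0.9], [9.7, -1.4], [14.5, -1.3], [19.4, -0.8]]
```

play_rows --slide '[[0.8, -4.8, 0], [2.0, -9.5, 0], [3.7, -14.1, 0], [5.9, -18.5, 0], [5.9, -18.5, 0]]' --rot '[[0, 0, 0], [0, 0, 0], [0, 0, 0], [0, 0, 0], [0, 0, 0]]' --gripper '[0.12, 0.12, 0.12, 0.12, 0.12]'

```text
clock: 8.1
eef_pos: [0.4412, 0.1826, 0.1957]
eef_rot: [3.105, 0.473, -0.0]
force: [-3.3, -2.1, 1.1]
opening: 0.194
grip_force: 12.0
```

play_rows --slide '[[2.1, -4.6, 0], [5.1, -8.5, 0], [8.5, -12.0, 0], [12.2, -15.1, 0], [12.2, -15.1, 0]]' --rot '[[0, 0, 0], [0, 0, 0], [0, 0, 0], [0, 0, 0], [0, 0, 0]]' --gripper '[0.12, 0.12, 0.12, 0.12, 0.12]'

```text
clock: 8.6
eef_pos: [0.454, 0.1678, 0.1957]
eef_rot: [3.106, 0.473, 0.001]
force: [2.3, 0.5, -1.6]
opening: 0.193
grip_force: 12.0
```

play_rows --slide '[[4.0, -2.8, 0], [8.3, -5.1, 0], [12.8, -7.0, 0], [17.5, -8.4, 0], [17.5, -8.4, 0]]' --rot '[[0, 0, 0], [0, 0, 0], [0, 0, 0], [0, 0, 0], [0, 0, 0]]' --gripper '[0.12, 0.12, 0.12, 0.12, 0.12]'

```text
clock: 9.1
eef_pos: [0.4714, 0.1596, 0.1957]
eef_rot: [3.106, 0.473, 0.001]
force: [1.3, 2.8, -2.1]
opening: 0.193
grip_force: 12.0
```

play_rows --slide '[[4.8, -0.9, 0], [9.7, -1.4, 0], [14.5, -1.3, 0], [19.4, -0.8, 0], [19.4, -0.8, 0]]' --rot '[[0, 0, 0], [0, 0, 0], [0, 0, 0], [0, 0, 0], [0, 0, 0]]' --gripper '[0.12, 0.12, 0.12, 0.12, 0.12]'

```text
clock: 9.6
eef_pos: [0.4908, 0.159, 0.1957]
eef_rot: [3.106, 0.474, 0.001]
force: [0.7, 1.2, -0.5]
opening: 0.195
grip_force: 12.0
```

play_rows --slide '[[0, 0, 0], [0, 0, 0]]' --rot '[[0, 0, 0], [0, 0, 0]]' --gripper '[0.12, 0.12]'

```text
clock: 9.8
eef_pos: [0.4902, 0.1589, 0.1957]
eef_rot: [3.105, 0.474, 0.001]
force: [1.0, 0.5, -1.7]
opening: 0.191
grip_force: 12.0
```

The chord from the jam is 67.6 mm, which is 1.56 rad. Releasing.

play_rows --slide '[[0, 0, 0], [0, 0, 0], [0, 0, 0], [0, 0, 0], [0, 0, 0]]' --rot '[[0, 0, 0], [0, 0, 0], [0, 0, 0], [0, 0, 0], [0, 0, 0]]' --gripper '[0.3, 0.45, 0.6, 0.7, 0.7]'

```text
clock: 10.3
eef_pos: [0.4901, 0.1589, 0.1958]
eef_rot: [3.106, 0.474, 0.0]
force: [0.2, 0.8, -0.1]
opening: 0.622
grip_force: 0.0
```

play_rows --slide '[[0, 0, 10], [0, 0, 40], [0, 0, 80], [0, 0, 110], [0, 0, 110]]' --rot '[[0, 0, 0], [0, 0, 0], [0, 0, 0], [0, 0, 0], [0, 0, 0]]' --gripper '[0.7, 0.7, 0.7, 0.7, 0.7]'

```text
clock: 10.8
eef_pos: [0.4925, 0.1592, 0.3118]
eef_rot: [3.105, 0.474, 0.015]
force: [1.4, -0.1, 0.1]
opening: 0.7
grip_force: 0.0
```

play_rows --slide '[[-10, -40, 0], [-20, -80, 0], [-30, -120, 0], [-40, -160, 0], [-40, -160, 0]]' --rot '[[0, 0, 0], [0, 0, 0], [0, 0, 0], [0, 0, 0], [0, 0, 0]]' --gripper '[0.7, 0.7, 0.7, 0.7, 0.7]'

```text
clock: 11.3
eef_pos: [0.4491, -0.0047, 0.3055]
eef_rot: [3.106, 0.465, -0.001]
force: [-0.7, -0.6, -0.3]
opening: 0.7
grip_force: 0.0
```

```bash
python3 - <<'E'
from rig import capture
from h import *
import cv2
f=lambda i,s:cv2.resize(i[:,:,::-1],None,fx=s,fy=s,interpolation=cv2.INTER_CUBIC)
p,d=capture("scene");q,_=capture("top")
cv2.imwrite("pics/c3.png",np.hstack([f(p[190:310,200:300],4),f(q[110:230,170:270],4)]))
for n,d in(("scene",d),("top",_)):
    m=camera_model(n);v,u=np.mgrid[0:400,0:640]
    g=np.stack([u*d,v*d,d],-1)@np.linalg.inv(m["K"]).T@m["T"][:3,:3].T+m["T"][:3,3]
    k=(g[...,2]>.175)&(g[...,2]<.216)&(np.hypot(g[...,0]-.485,g[...,1]-.207)<.065);w=g[k];print(n,k.sum(),w.min(0),w.max(0))
E
```

```text
scene 125 [0.48381206 0.15260519 0.17515907] [0.49835253 0.16928366 0.21598308]
top 67 [0.48405641 0.15238199 0.17547419] [0.50012781 0.16494127 0.21587334]
```

View pics/c3.png

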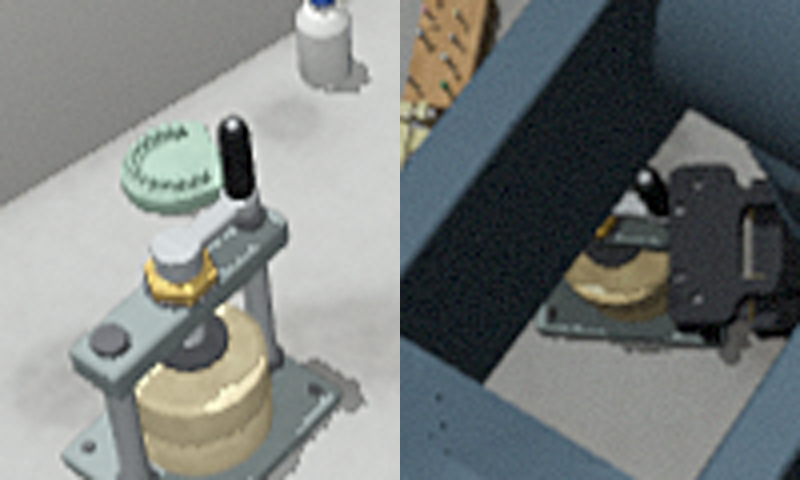

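The grip now stands free over the right-hand column at scene crop (235,155), about (0.492, 0.161). That is roughly 1.55–1.6 rad back from the jam. The robot is clear.

```bash
python3 -c "
from rig import manip
print(manip.sign_off())"
```

```text
the job is handed in; nothing more can be done
None
```

The job is handed in: I turned the loaded press's crank clockwise until the thread jammed, about 0.9 rad from the start (about 4 mm of grip travel past the jam, at most 6 N). I then turned it back about 1.57 rad and let go, leaving the empty press alone.

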